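# Park the grinding ball and bolt it in

## Task

Put the loose white grinding ball away in its rack: move it along the rack's lane until it drops into the round pocket at the far end. Then slide the bolt across the lane until it is fully home in its keeper, so that the ball is locked in. Leave the tub, the beaker and the timer that stand around the rack where they are.

Things in the scene. Friction and masses are not known exactly. Their poses are not given: they have to be found in the camera images.
- rack: Fixed ball rack. Origin on the bench, where the bolt's line crosses mid-lane; z up, +x along the lane to the pocket, +y the way the bolt locks. Lane: grey trough, flat floor 24 mm above the bench, x = -165 to 75 mm, 56 mm wide between 6 mm thick aluminium rails (tops 38 mm above the bench); end walls 38 mm high (near) and 60 mm high (far, behind the pocket).
- pocket (a point): Centre of the mouth of the round pocket in the lane's floor: 37 mm across, 16 mm deep, 37 mm past the bolt's line (rack x = 37 mm), 24 mm above the bench; axes as the rack's. The ball settles on its rim, 7 to 8 mm lower than on the lane's floor, its centre then about 17 mm above this point. The far end wall is 38 mm beyond this point.
- ball_center (a point): Centre of the loose white ceramic ball, 50 mm in diameter, about 0.25 kg. It starts on the lane's floor on the near side of the bolt's line, its centre 49 mm above the bench, so its middle stands above the rails. It rolls freely along the lane; the end walls stop it.
- bolt (a joint): Travel of the bolt in m: 0 drawn back, 0.106 home against its stop; starts at 0 to 0.02, clear of the lane. A 14 mm steel rod, axis 48 mm above the bench, sliding along rack +y above the rails, across the lane into the keeper. No spring; stays where left; takes about 3 N plus a little with speed.
- bolt_handle (a point): On the axis of the bolt's upright handle, 80 mm above the bench: a 14 mm thick steel post at the rod's rear, with a black cap 20 mm across at 92 to 104 mm above the bench. Moves with the bolt on rack x = 0 from y = -172 mm (bolt at 0) to y = -66 mm (home). The open channel under it is 31 mm wide, its top 42 mm above the bench, y = -190 to -58 mm.
- keeper (a point): Mouth of the keeper at the rod's axis, 48 mm above the bench, rack (0, 34) mm: an aluminium arch 32 mm wide, 64 mm high, 30 mm deep along rack y, open on top to see in, on the lane's far side from the handle. With the bolt home its tip is 20 mm inside. A like guide arch stands at y = -56 to -34 mm.
- tub_mid (a point): bystander near the rack: white lidded plastic tub, 60 mm across, 75 mm tall; this point is its centre, 37 mm above the bench. To be left alone.
- beaker_mid (a point): bystander near the rack: glass beaker, 72 mm across, 85 mm tall; this point is its centre, 42 mm above the bench. To be left alone.
- timer_mid (a point): bystander near the rack: white kitchen-type timer lying flat, 50 x 65 x 22 mm; this point is its centre, 11 mm above the bench. To be left alone.
Not all that is in view belongs to the job. Of the things shaped like the part that bears ball_center, the white one is meant.

How it is judged:
On the way, in this order (a step that is already met when the one before it is completed fails the run):
1. the ball has dropped into the pocket (horizontal distance between ball_center and pocket below 0.008 m and z of ball_center in the frame of pocket below 0.0215 m), for 0.2 s.
2. the bolt is home in the keeper (all of step 1 and value of joint bolt above 0.1 m), for 0.2 s.
At the end, for the whole second after the job is handed in: The ball lies down in the pocket (its centre within 8 mm of the pocket's centre sideways and less than 21.5 mm above its mouth) and the bolt stands within 6 mm of its stop, at least 14 mm inside the keeper (all of step 2); the robot touches nothing.
It fails at once if the tub, the beaker or the timer was shifted by more than 30 mm (distance of any of tub_mid, beaker_mid, timer_mid from where it was at the start of the episode above 0.03 m).
It also fails if it takes over 48 s, if anything falls off the work surface, if the arm or the gripper's body presses on something with over 40 N, if the wrist force passes 120 N, or if a joint passes its speed limit or range.

## Robot

A 6-joint arm with a two-finger parallel gripper is mounted at the origin on the work surface. World frame = base frame: x ahead of the robot, y to its left, z up, the work surface at z = 0. Lengths are in m, angles in rad, forces in N, time in s.
With the tool pointing down it reaches from about 0.275 to 0.725 m from the base axis. Payload 5.6 kg.
Tool frame: the origin (TCP) lies between the finger pads; the fingertips stand 19 mm ahead of it and the grasp point (between the pads) is the TCP (manip.tips_ahead is the distance from the TCP to the fingertips, in m); z points along the fingers, y is the line along which they close (so a half turn about z gives the same grasp; the last joint's range is limited). The gripper opens to 85 mm and grips with 20 to 120 N. Pads are 22 mm wide; open, the fingers measure 114 mm over their backs; the gripper's body (76 mm by 85 mm) begins 54 mm behind the grasp point. The pads swing forward as they close: fully open they stand 13 mm farther back than shut.
Start: joints at [1.492, 0.255, 0.108, 0, -1.424, -0.285], TCP at [0.196, 0.514, 0.25] pointing down, gripper open.
Joint ranges: [-2.95, 2.95], [-1.21, 1.97], [-1.09, 1.5], [-2.87, 1.71], [-2.94, -0.07], [-3.05, 3.05]. Speed limits (rad/s): [2.57, 2.57, 3.14, 3.14, 3.14, 3.14].

## Interface

Orientations are given as a rotation vector (axis times angle).
In Python, from cell import manip gives the robot as it stands. The module is installed in compiled form; this text tells all that it offers.
- The arm moves only by the tool send_rows, never from a script. Its arguments are lists of equal length, an entry for each row: "rotation": the turn, a rotation vector about the tool's x, y, z normalised to -1 to 1, where 1 is pi/2 rad, a list of three; "offset": the shift along the tool's x, y, z normalised to -1 to 1, where 1 is 0.08 m, a list of three; "fingers": the opening in per cent of the stroke, from 0 (shut) to 100 (fully open). In form: {"rotation": [[wx, wy, wz], ...], "offset": [[dx, dy, dz], ...], "fingers": [fingers, ...]}. A call has exactly 5 rows; each row shifts and turns the commanded pose from where the row before left it, along the tool's axes as they then stand; what a row does not reach is not made up. A row lasts 1/10 s, in which the tool goes at most 50 mm and 8.59 degrees, less where a joint would pass 70% of its speed; a pose out of reach is approached as far as the arm can. A call with a number of a shift or a turn outside -1 to 1 is refused whole. A call with a gripper value outside its range is refused whole. The fingers move at their own pace and stop on an object; "force" is the grip in N (left out, the last holds). Time passes only in rows, so rows that do not move let the fingers close, or fill a call up. It gives the time, the measured TCP pose, the force, the opening and the grip force at its end, in the units of the state.
- manip.sense(): the state, without advancing time (a new reading comes with each control period).
- manip.read_camera(name): name is "side" or "top"; returns the picture (400x640x3 uint8, red, green, blue); there is no depth.
- manip.calibration(name): a dict with "camera_matrix" (3x3 intrinsics, pixels), "k1" (the pictures are not rectified: a ray, as slopes to the right and down, at radius r is drawn at 1 + k1 r^2 times it, then the intrinsics apply), "cam_to_world" (4x4, takes a point from camera to world coordinates). Camera axes: x right, y up, looking along -z (the intrinsics and any distortion apply to the point x, -y, -z); pixel columns grow to the right and rows downward; lengths in m; the calibration is good to about 2 mm. A picture is of the moment at which its call begins. calibration takes no time and is no camera call.
- manip.close_job(): hands the job in; it is judged then, once.
The state is a dict: "t": time; "q": joint angles; "dq": joint speeds; "joint_torque": joint torques, N m; "tool_pos": TCP position; "eef_rot": TCP orientation; "ft_force": force on the tool from outside, world axes, zero at the start; "moment": the same for the moment, N m; "grip_width": finger opening in m; "grasp_force": force on a finger pad.
Only numpy, scipy, OpenCV 4.12 (cv2) and the standard library are available. Lean on these libraries where they do the work, as an engineer would, in place of code of your own. Each camera call takes 0.05 s, during which the arm holds its last target. There are 200 camera calls.

## Working session

There is one attempt and no reset: what is moved stays moved. The work goes in short steps, Python scripts to look and compute and a tool call to move; the robot and the scene stay as the last step left them, time stands still between calls to the robot, and variables do not carry over. Pictures are saved under pics/ and viewed, at most 11 in all, crops included, and the job is handed in when it is done.

Besides the shell and the picture viewer there is one more tool, called after "Call:" as name(argument=value, ...), one argument or row to a line, values as JSON. send_rows: Moves the arm, as the interface text tells. Its arguments: {"type":"object","properties":{"rotation":{"type":"array","items":{"type":"array","items":{"type":"number"}}},"offset":{"type":"array","items":{"type":"array","items":{"type":"number"}}},"fingers":{"type":"array","items":{"type":"number"}},"force":{"type":"number"}},"required":["rotation","offset","fingers"]}

```bash
mkdir -p pics; python3 - <<'E'
from cell import manip
import cv2,numpy as np
for n in("side","top"):
    cv2.imwrite(f"pics/{n}0.png",manip.read_camera(n)[:,:,::-1]); c=manip.calibration(n); print(n,c)
s=manip.sense();print(s)
E
```

```text
side {'camera_matrix': array([[435.87111123,   0.        , 316.77117696],
       [  0.        , 435.87111123, 199.27136104],
       [  0.        ,   0.        ,   1.        ]]), 'k1': -0.1040261799870885, 'cam_to_world': array([[ 0.98544006,  0.08973953, -0.14441161,  0.41946395],
       [-0.16984915,  0.55801456, -0.8122629 , -0.59535348],
       [ 0.00769169,  0.82496458,  0.56513209,  0.51576715],
       [ 0.        ,  0.        ,  0.        ,  1.        ]])}
top {'camera_matrix': array([[458.30560935,   0.        , 314.69246946],
       [  0.        , 458.30560935, 192.0701673 ],
       [  0.        ,   0.        ,   1.        ]]), 'k1': -0.02253506481852435, 'cam_to_world': array([[-0.07634984,  0.97524174, -0.20754338,  0.33059456],
       [-0.99706911, -0.07365605,  0.02068779,  0.04833689],
       [ 0.00488877,  0.2085146 ,  0.97800704,  1.0196818 ],
       [ 0.        ,  0.        ,  0.        ,  1.        ]])}
{'t': 0.1, 'q': array([ 1.49158544e+00,  2.55710525e-01,  1.07139698e-01, -4.50145599e-04,
       -1.42389875e+00, -2.84605104e-01]), 'dq': array([-0.00095963, -0.00067712,  0.0029922 ,  0.00119382,  0.00144278,
        0.00129449]), 'joint_torque': array([-2.12500236e-03, -3.87604630e+01,  2.38476205e+01,  5.37785366e+00,
       -3.75665855e-03,  1.53721825e-06]), 'tool_pos': array([0.19550381, 0.51364313, 0.24947224]), 'eef_rot': array([ 3.08805665e+00, -5.68127209e-01, -4.26019542e-04]), 'ft_force': array([ 0.11421383,  0.21752897, -0.32957393]), 'moment': array([-0.03567726,  0.03038842,  0.01428764]), 'grasp_force': 0.0, 'grip_width': 0.08542368022602}
```

View pics/top0.png

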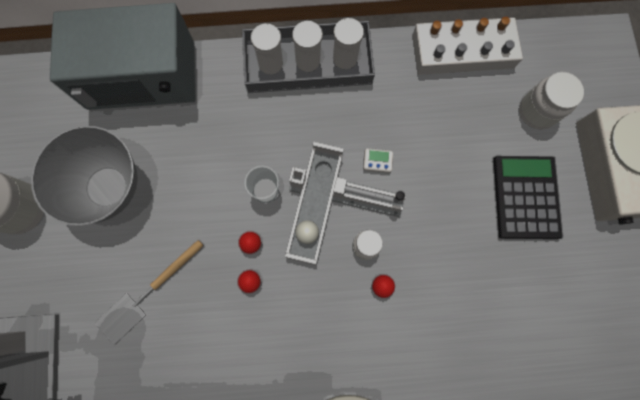

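View pics/side0.png

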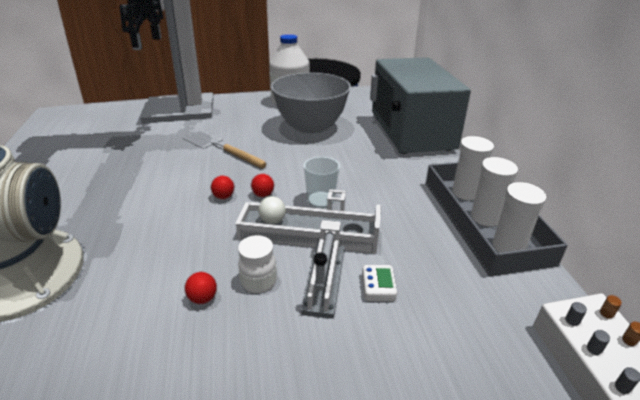

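The pictures show the white ball at top (307,233) / side (271,211), in the lane. Look-alikes are the red balls at top (250,243), (249,281), (383,286) and the white tub lid at (369,244). The white ball in the lane is the one meant. The handle cap is at top (400,196) and the pocket near (323,170).

```bash
cat > h.py <<'E'
import cv2,numpy as np
from cell import manip
def ray(n,uv):
    c=manip.calibration(n);K=c["camera_matrix"];k=c["k1"];T=c["cam_to_world"]
    # division-free inverse of 1+k r^2 by cv2 (same radial model)
    p=cv2.undistortPoints(np.array([[uv]],float),K,np.array([k,0,0,0,0.]))[0,0]
    d=T[:3,:3]@np.array([p[0],-p[1],-1]);return T[:3,3],d
def plane(n,uv,z):
    o,d=ray(n,uv);return o+d*(z-o[2])/d[2]
def tri(uvs,uvt):
    A=np.zeros((3,3));b=np.zeros(3);rs=[ray("side",uvs),ray("top",uvt)]
    for o,d in rs:
        d=d/np.linalg.norm(d);P=np.eye(3)-np.outer(d,d);A+=P;b+=P@o
    x=np.linalg.solve(A,b)
    return x,[np.linalg.norm(np.cross(x-o,d/np.linalg.norm(d))) for o,d in rs]
E
python3 - <<'E'
from h import *
a=cv2.imread("pics/top0.png")[130:280,235:425];cv2.imwrite("pics/c1.png",cv2.resize(a,None,fx=4,fy=4,interpolation=cv2.INTER_CUBIC))
a=cv2.imread("pics/side0.png")[150:320,230:400];cv2.imwrite("pics/c2.png",cv2.resize(a,None,fx=3.5,fy=3.5,interpolation=cv2.INTER_CUBIC))
E
```

```text
(no output)
```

View pics/c1.png

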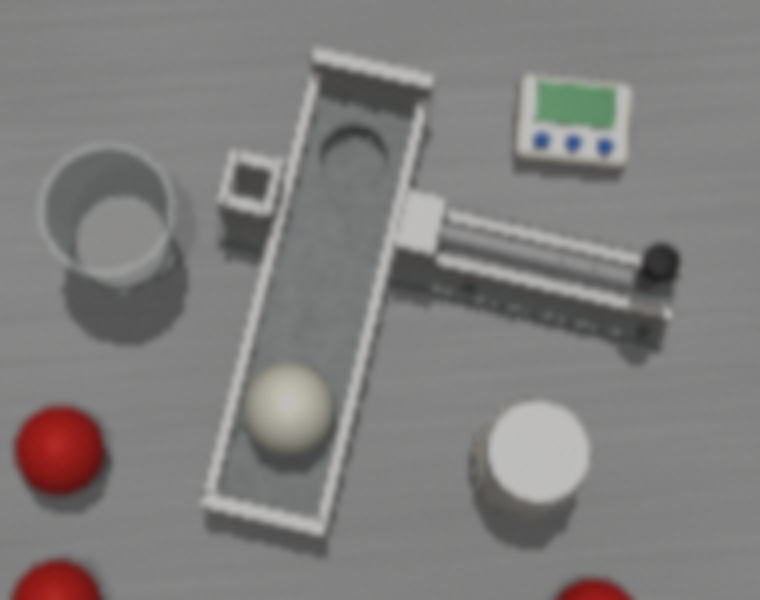

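View pics/c2.png

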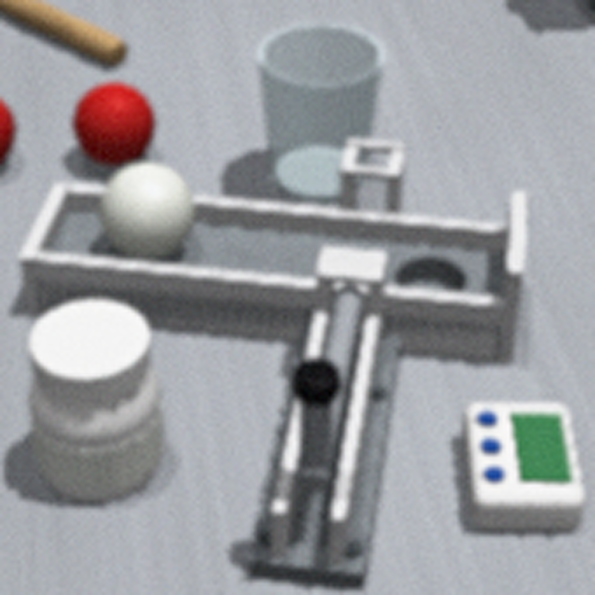

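Crops: the ball is white and sits in the lane at c1 (288,409). The pocket is at c1 (354,160), the cap at (660,262), the near wall's outer corners at (206,506) and (325,534), and the far wall's top corners at (315,52) and (432,80). In c2 the ball is at (147,211) and the cap at (316,382).

```bash
python3 - <<'E'
from h import *
np.set_printoptions(precision=4,suppress=True)
t=lambda x,y:(235+(x+.5)/4-.5,130+(y+.5)/4-.5)
s=lambda x,y:(230+(x+.5)/3.5-.5,150+(y+.5)/3.5-.5)
P={}
for k,(x,y,z) in dict(ball=(288,409,.049),pocket=(354,160,.024),cap=(660,262,.104),nl=(206,506,.038),nr=(325,534,.038),fl=(315,52,.06),fr=(432,80,.06),tub=(539,452,.075),beaker=(107,215,.085),timer=(574,118,.022)).items():
    P[k]=plane("top",t(x,y),z);print(k,P[k])
print("tri ball",tri(s(147,211),t(288,409)));print("tri cap",tri(s(316,382),t(660,262)))
print("side pocket",plane("side",s(431,276),.024))
near=(P['nl']+P['nr'])/2;far=(P['fl']+P['fr'])/2
d=(far-near)[:2];print("len",np.linalg.norm(d),"yaw",np.degrees(np.arctan2(d[1],d[0])))
yaw=np.arctan2(d[1],d[0]);X=np.array([np.cos(yaw),np.sin(yaw)]);Y=np.array([-X[1],X[0]])
# origin: near outer end = -171, far outer = +81 (6 mm walls assumed)
O=(near+far)[:2]/2+X*.045
print("O",O,"O from pocket",P['pocket'][:2]-.037*X)
for k in P: print(k,"rack",(P[k][:2]-O)@X,(P[k][:2]-O)@Y)
E
```

```text
ball [0.4516 0.0515 0.049 ]
pocket [0.5918 0.0045 0.024 ]
cap [ 0.5055 -0.1436  0.104 ]
nl [0.4046 0.0988 0.038 ]
nr [0.3851 0.0368 0.038 ]
fl [0.645  0.0225 0.06  ]
fr [ 0.6242 -0.0401  0.06  ]
tub [ 0.4163 -0.0759  0.075 ]
beaker [0.5559 0.1384 0.085 ]
timer [ 0.6075 -0.1218  0.022 ]
tri ball (array([0.4513, 0.0515, 0.0513]), [np.float64(4.276214551035496e-05), np.float64(4.276214551035557e-05)])
tri cap (array([ 0.5056, -0.1445,  0.0998]), [np.float64(0.0006631196995241466), np.float64(0.000663119699524181)])
side pocket [0.5939 0.0082 0.024 ]
len 0.2517181548763576 yaw -17.72447634418042
O [0.5576 0.0158] O from pocket [0.5566 0.0157]
ball rack -0.11183052499183115 0.0017505247462482679
pocket rack 0.03609194845559228 -0.0003725899345592889
cap rack -0.0010904567207784474 -0.1677100074166873
nl rack -0.17099972981179226 0.03248400681093897
nr rack -0.17071842506456525 -0.03248400681093895
fl rack 0.0812185476439799 0.03294001039688842
fr rack 0.08049960723237785 -0.03294001039688839
tub rack -0.10662043521066802 -0.13037628784000044
beaker rack -0.038922231830484405 0.11629913738033529
timer rack 0.08945391155302365 -0.11582121498587611
```

Checks agree with the given sizes: length 252 mm, ball on mid-lane, cap at rack (-1,-168). The rack origin is (0.557, 0.016) with yaw -17.7°. I'll push the ball with shut fingers just above the wall height, moving over the near end first.

Call:
send_rows(
  rotation=[
    [0,0,-0.035],
    [0,0,0],
    [0,0,0],
    [0,0,0],
    [0,0,0],
  ],
  offset=[
    [0.4,0.455,0],
    [0.4,0.455,0],
    [0.4,0.455,0],
    [0.4,0.455,0],
    [0.4,0.455,0],
  ],
  fingers=[0,0,0,0,0],
)

```text
t: 0.6
tool_pos: [0.2905, 0.2889, 0.25]
eef_rot: [3.104, -0.482, -0.0]
ft_force: [1.1, 1.1, -0.5]
grip_width: 0.0122
grasp_force: 0.0
```

Call:
send_rows(
  rotation=[
    [0,0,0],
    [0,0,0],
    [0,0,0],
    [0,0,0],
    [0,0,0],
  ],
  offset=[
    [0.4,0.455,0],
    [0.4,0.455,0],
    [0.4,0.455,0],
    [0.2,0.3,0],
    [0,0,0],
  ],
  fingers=[0,0,0,0,0],
)

```text
t: 1.1
tool_pos: [0.3568, 0.1272, 0.2502]
eef_rot: [3.103, -0.49, -0.0]
ft_force: [0.1, 0.4, -0.5]
grip_width: -0.0002
grasp_force: 0.0
```

```bash
cat >> h.py <<'E'
O=np.array([.557,.0158]);w=np.radians(-17.7);X=np.array([np.cos(w),np.sin(w)]);Y=np.array([-X[1],X[0]])
def where():
    s=manip.sense();p=s["tool_pos"];R=cv2.Rodrigues(s["eef_rot"])[0]
    print("t",s["t"],"rack mm",np.round([1e3*(p[:2]-O)@X,1e3*(p[:2]-O)@Y,1e3*p[2]],1),"yaw",np.degrees(np.arctan2(R[1,0],R[0,0])).round(2),"tilt",R[:2,2].round(3),"F rack",np.round([s["ft_force"][:2]@X,s["ft_force"][:2]@Y,s["ft_force"][2]],1),"w",s["grip_width"])
E
python3 -c "from h import *;where()"
```

```text
t 1.1 rack mm [-224.6   45.3  250.2] yaw -17.94 tilt [-0.    -0.001] F rack [-0.1  0.4 -0.5] w -0.000181531969010298
```

Call:
send_rows(
  rotation=[
    [0,0,0],
    [0,0,0],
    [0,0,0],
    [0,0,0],
    [0,0,0],
  ],
  offset=[
    [0.31,0.28,0],
    [0.31,0.28,0],
    [0,0,0.5],
    [0,0,0.5],
    [0,0,0.4],
  ],
  fingers=[0,0,0,0,0],
)

```text
t: 1.6
tool_pos: [0.3892, 0.0721, 0.1361]
eef_rot: [3.104, -0.484, -0.003]
ft_force: [0.3, 0.5, -0.1]
grip_width: 0.0002
grasp_force: 0.0
```

Call:
send_rows(
  rotation=[
    [0,0,0],
    [0,0,0],
    [0,0,0],
    [0,0,0],
    [0,0,0],
  ],
  offset=[
    [0,0,0.4],
    [0,0,0.3],
    [0,0,0.23],
    [0,0,0],
    [0,0,0],
  ],
  fingers=[0,0,0,0,0],
)

```text
t: 2.1
tool_pos: [0.3903, 0.0726, 0.0642]
eef_rot: [3.104, -0.482, -0.0]
ft_force: [-0.7, -0.6, 0.5]
grip_width: 0.0001
grasp_force: 0.0
```

```bash
python3 -c "
from h import *;where()
a=manip.read_camera('side')[130:330,200:400,::-1];cv2.imwrite('pics/c3.png',cv2.resize(a,None,fx=3,fy=3))"
```

```text
t 2.1 rack mm [-176.1    3.4   64.2] yaw -17.66 tilt [-0. -0.] F rack [-0.5 -0.8  0.5] w 0.00013928627805265522
```

View pics/c3.png

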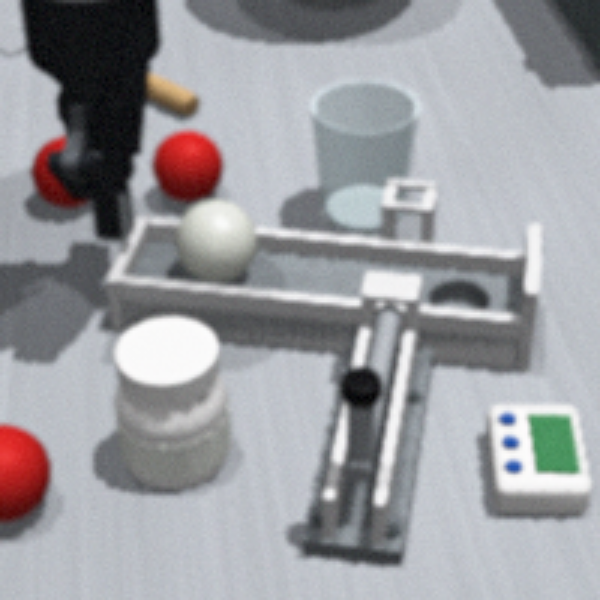

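The picture shows the fingertips just over the near wall (c3 (112,235)), with the ball ahead at (216,240). Next I push slowly along the lane.

Call:
send_rows(
  rotation=[
    [0,0,0],
    [0,0,0],
    [0,0,0],
    [0,0,0],
    [0,0,0],
  ],
  offset=[
    [0.1,0.04,0],
    [0.1,0,0],
    [0.1,0,0],
    [0.1,0,0],
    [0.1,0,0],
  ],
  fingers=[0,0,0,0,0],
)

```text
t: 2.65
tool_pos: [0.4281, 0.0568, 0.0639]
eef_rot: [-3.104, 0.484, -0.0]
ft_force: [0.2, 0.0, -0.4]
grip_width: 0.0004
grasp_force: 0.2
```

Call:
send_rows(
  rotation=[
    [0,0,0],
    [0,0,0],
    [0,0,0],
    [0,0,0],
    [0,0,0],
  ],
  offset=[
    [0.1,0,0],
    [0.1,0,0],
    [0.1,0,0],
    [0.1,0,0],
    [0.1,0,0],
  ],
  fingers=[0,0,0,0,0],
)

```text
t: 3.15
tool_pos: [0.4661, 0.0447, 0.0638]
eef_rot: [3.104, -0.483, -0.0]
ft_force: [-0.9, 0.6, -0.8]
grip_width: 0.0002
grasp_force: 0.2
```

Call:
send_rows(
  rotation=[
    [0,0,0],
    [0,0,0],
    [0,0,0],
    [0,0,0],
    [0,0,0],
  ],
  offset=[
    [0.1,0,0],
    [0.1,0,0],
    [0.1,0,0],
    [0.1,0,0],
    [0.1,0,0],
  ],
  fingers=[0,0,0,0,0],
)

```text
t: 3.65
tool_pos: [0.5042, 0.0326, 0.0639]
eef_rot: [-3.104, 0.483, 0.0]
ft_force: [0.7, 0.5, 0.2]
grip_width: -0.0001
grasp_force: 0.2
```

```bash
python3 -c "
from h import *;where()
a=manip.read_camera('side')[130:330,200:400,::-1];cv2.imwrite('pics/c4.png',cv2.resize(a,None,fx=3,fy=3))"
```

```text
t 3.65 rack mm [-55.5  -0.1  63.9] yaw -17.69 tilt [-0.  0.] F rack [0.5 0.7 0.2] w -0.000148073991873916
```

View pics/c4.png

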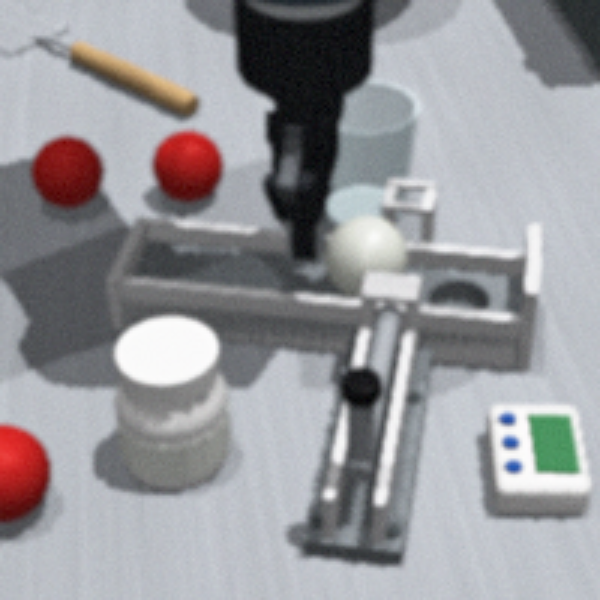

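The picture shows the ball at c4 (367,255), just ahead of the fingers. I'll keep pushing until it drops, then wait for it to settle.

Call:
send_rows(
  rotation=[
    [0,0,0],
    [0,0,0],
    [0,0,0],
    [0,0,0],
    [0,0,0],
  ],
  offset=[
    [0.1,0,0],
    [0.1,0,0],
    [0.1,0,0],
    [0.1,0,0],
    [0.1,0,0],
  ],
  fingers=[0,0,0,0,0],
)

```text
t: 4.2
tool_pos: [0.5423, 0.0204, 0.0639]
eef_rot: [-3.104, 0.483, -0.0]
ft_force: [0.4, 0.2, -0.3]
grip_width: 0.0001
grasp_force: 0.0
```

Call:
send_rows(
  rotation=[
    [0,0,0],
    [0,0,0],
    [0,0,0],
    [0,0,0],
    [0,0,0],
  ],
  offset=[
    [0.05,0,0],
    [0,0,0],
    [0,0,0],
    [0,0,0],
    [0,0,0],
  ],
  fingers=[0,0,0,0,0],
)

```text
t: 4.7
tool_pos: [0.5453, 0.0195, 0.064]
eef_rot: [-3.104, 0.483, -0.0]
ft_force: [0.4, -0.2, 0.1]
grip_width: 0.0003
grasp_force: 0.0
```

```bash
python3 -c "
from h import *;where()
a=manip.read_camera('side')[130:330,200:400,::-1];cv2.imwrite('pics/c5.png',cv2.resize(a,None,fx=3,fy=3))"
```

```text
t 4.7 rack mm [-12.3  -0.1  64. ] yaw -17.68 tilt [0. 0.] F rack [ 0.4 -0.1  0.1] w 0.00026986996050634596
```

View pics/c5.png

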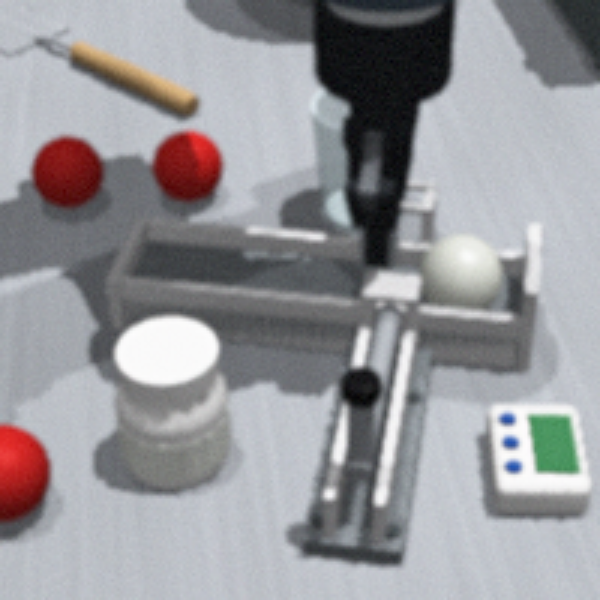

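The picture shows the ball at c5 (463,272), which looks like the pocket. I'll lift, move behind the handle, and verify the ball from the top.

Call:
send_rows(
  rotation=[
    [0,0,0],
    [0,0,0],
    [0,0,0],
    [0,0,0],
    [0,0,0],
  ],
  offset=[
    [0,0,-0.4],
    [0,0,-0.5],
    [0,0,-0.4],
    [0.07,0.3,0],
    [0.07,0.4,0],
  ],
  fingers=[0,0,0,0,0],
)

```text
t: 5.25
tool_pos: [0.5398, -0.0368, 0.1693]
eef_rot: [-3.104, 0.479, -0.005]
ft_force: [1.0, -0.5, -0.7]
grip_width: -0.0001
grasp_force: 0.0
```

Call:
send_rows(
  rotation=[
    [0,0,0],
    [0,0,0],
    [0,0,0],
    [0,0,0],
    [0,0,0],
  ],
  offset=[
    [0,0.5,0],
    [0,0.5,0],
    [0,0.5,0],
    [0,0.38,0],
    [0,0,0],
  ],
  fingers=[0,0,0,0,0],
)

```text
t: 5.75
tool_pos: [0.492, -0.1833, 0.168]
eef_rot: [3.103, -0.488, -0.0]
ft_force: [0.4, 0.1, 0.4]
grip_width: 0.0
grasp_force: 0.0
```

```bash
python3 - <<'E'
from h import *
where()
def blob(n,box):
    a=manip.read_camera(n);x0,y0,x1,y1=box;c=a[y0:y1,x0:x1]
    g=cv2.HoughCircles(cv2.cvtColor(c,cv2.COLOR_RGB2GRAY),cv2.HOUGH_GRADIENT,1,30,param1=80,param2=10,minRadius=9,maxRadius=16)
    print(n,g); cv2.imwrite(f"pics/{n}6.png",a[:,:,::-1])
    return g[0,0,:2]+[x0,y0]
s=blob("side",(335,200,375,240));t=blob("top",(300,145,345,195))
x=tri(s,t);print(x, (x[0][:2]-O)@X,(x[0][:2]-O)@Y)
a=cv2.imread("pics/top6.png")[130:280,235:425];b=cv2.imread("pics/side6.png")[150:300,230:420]
cv2.imwrite("pics/c6.png",np.vstack([cv2.resize(a,None,fx=2,fy=2),cv2.resize(b,None,fx=2,fy=2)]))
E
```

```text
t 5.75 rack mm [  -1.4 -209.4  168. ] yaw -17.89 tilt [-0. -0.] F rack [0.4 0.2 0.4] w 3.769625391636947e-05
side [[[18.5 22.5 15.4]]]
top NoneTraceback (most recent call last):
  File "<stdin>", line 8, in <module>
  File "<stdin>", line 7, in blob
TypeError: 'NoneType' object is not subscriptable
```

```bash
python3 - <<'E'
from h import *
a=cv2.imread("pics/top6.png")[130:280,235:425];b=cv2.imread("pics/side6.png")[150:300,230:420]
cv2.imwrite("pics/c6.png",np.vstack([cv2.resize(a,None,fx=3,fy=3)[:320],cv2.resize(b,None,fx=2,fy=2,).repeat(1,0)[:280,:].copy() if 0 else cv2.resize(b,(570,280))]))
E
```

```text
(no output)
```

View pics/c6.png

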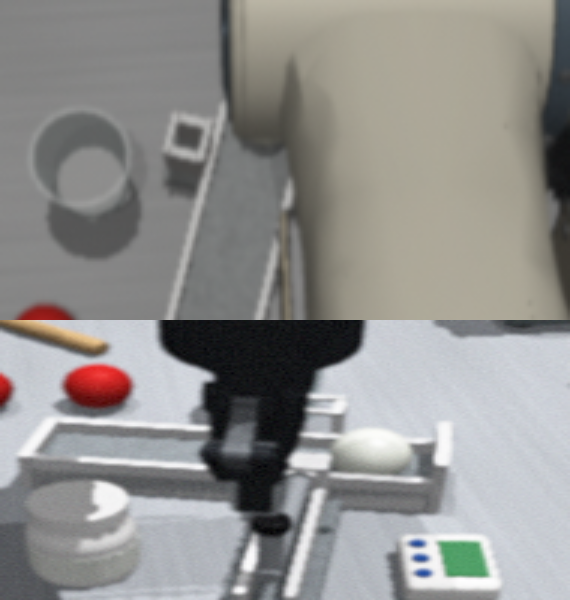

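The top view is blocked by the arm; the side shows the ball at about pixel (353.7, 221). I compare it with what each position would show.

```bash
python3 - <<'E'
from h import *
c=manip.calibration("side");T=np.linalg.inv(c["cam_to_world"])
for x,z in((37,41),(37,49),(50,49),(18,49)):
    p=np.r_[O+X*x/1e3,z/1e3,1];q=(T@p)[:3];a,b=q[0]/-q[2],-q[1]/-q[2];f=1+c["k1"]*(a*a+b*b)
    K=c["camera_matrix"];print(x,z,K[0,0]*a*f+K[0,2],K[1,1]*b*f+K[1,2])
im=cv2.imread("pics/side6.png");h=cv2.cvtColor(im,cv2.COLOR_BGR2HSV).astype(int)
b=im[205:240,335:375].astype(int);m=((b[:,:,2]-b[:,:,0])>8)&(b[:,:,1]>100)
ys,xs=np.nonzero(m);print("warm-white extents",xs.min()+335,xs.max()+335,ys.min()+205,ys.max()+205,xs.mean()+335,ys.mean()+205,m.sum())
E
```

```text
37 41 352.8780583187943 222.3696845742358
37 49 353.1256260936737 218.80252269884346
50 49 360.41616526948064 219.44671035225588
18 49 342.5066953095 217.8625130721536
warm-white extents 352 364 221 229 359.0 223.8 5
```

The ball matches the pocket position (353, 222), so it's in. Next I descend behind the handle and push the bolt.

Call:
send_rows(
  rotation=[
    [0,0,0],
    [0,0,0],
    [0,0,0],
    [0,0,0],
    [0,0,0],
  ],
  offset=[
    [0,0,0.35],
    [0,0,0.4],
    [0,0,0.3],
    [0,0,0],
    [0,0,0],
  ],
  fingers=[0,0,0,0,0],
)

```text
t: 6.35
tool_pos: [0.494, -0.1801, 0.0845]
eef_rot: [3.104, -0.481, 0.0]
ft_force: [0.4, 0.0, 0.8]
grip_width: 0.0004
grasp_force: 0.0
```

Call:
send_rows(
  rotation=[
    [0,0,0],
    [0,0,0],
    [0,0,0],
    [0,0,0],
    [0,0,0],
  ],
  offset=[
    [0,-0.1,0],
    [0,-0.1,0],
    [0,-0.1,0],
    [0,-0.1,0],
    [0,-0.1,0],
  ],
  fingers=[0,0,0,0,0],
)

```text
t: 6.85
tool_pos: [0.5068, -0.1422, 0.0851]
eef_rot: [3.104, -0.482, 0.005]
ft_force: [0.8, -2.8, 4.1]
grip_width: -0.0001
grasp_force: 2.9
```

```bash
python3 -c "
from h import *;where()
a=manip.read_camera('side')[150:320,230:400,::-1];cv2.imwrite('pics/c7.png',cv2.resize(a,None,fx=3,fy=3))"
```

```text
t 6.85 rack mm [   0.2 -165.7   85.1] yaw -17.66 tilt [ 0.003 -0.001] F rack [ 1.6 -2.4  4.1] w -7.837361992408952e-05
```

View pics/c7.png

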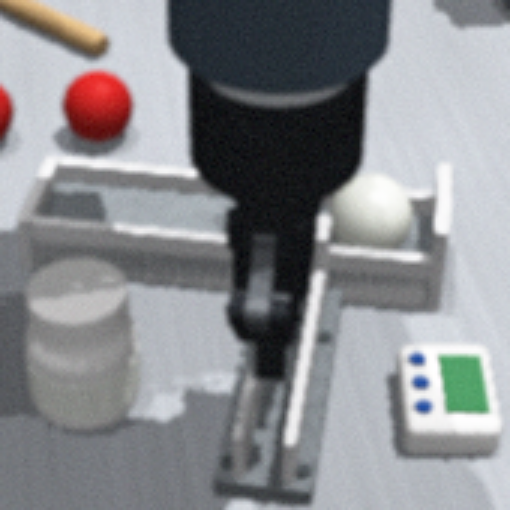

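The picture shows the fingers behind the cap at c7 (270,370), with about 3 N of push, so the bolt is moving. Continuing.

Call:
send_rows(
  rotation=[
    [0,0,0],
    [0,0,0],
    [0,0,0],
    [0,0,0],
    [0,0,0],
  ],
  offset=[
    [0,-0.1,0],
    [0,-0.1,0],
    [0,-0.1,0],
    [0,-0.1,0],
    [0,-0.1,0],
  ],
  fingers=[0,0,0,0,0],
)

```text
t: 7.4
tool_pos: [0.5191, -0.1043, 0.0849]
eef_rot: [3.104, -0.482, 0.005]
ft_force: [1.7, -3.3, 4.8]
grip_width: 0.0002
grasp_force: 4.2
```

Call:
send_rows(
  rotation=[
    [0,0,0],
    [0,0,0],
    [0,0,0],
    [0,0,0],
    [0,0,0],
  ],
  offset=[
    [0,-0.08,0],
    [0,-0.08,0],
    [0,-0.05,0],
    [0,-0.05,0],
    [0,0,0],
  ],
  fingers=[0,0,0,0,0],
)

```text
t: 7.9
tool_pos: [0.5254, -0.0841, 0.0847]
eef_rot: [-3.104, 0.482, -0.004]
ft_force: [2.5, -2.4, 4.7]
grip_width: 0.0001
grasp_force: 2.4
```

```bash
python3 -c "
from h import *;where()"
```

```text
t 7.9 rack mm [   0.3 -104.8   84.7] yaw -17.66 tilt [0.003 0.   ] F rack [ 3.1 -1.5  4.7] w 0.00010842614664707709
```

Now slow steps until the stop shows in the force.

Call:
send_rows(
  rotation=[
    [0,0,0],
    [0,0,0],
    [0,0,0],
    [0,0,0],
    [0,0,0],
  ],
  offset=[
    [0,-0.03,0],
    [0,-0.03,0],
    [0,-0.03,0],
    [0,-0.03,0],
    [0,0,0],
  ],
  fingers=[0,0,0,0,0],
)

```text
t: 8.4
tool_pos: [0.5281, -0.0754, 0.0847]
eef_rot: [-3.104, 0.483, -0.004]
ft_force: [3.2, -3.0, 4.8]
grip_width: 0.0001
grasp_force: 2.8
```

```bash
python3 -c "
from h import *;where()"
```

```text
t 8.4 rack mm [  0.2 -95.7  84.7] yaw -17.67 tilt [ 0.003 -0.   ] F rack [ 4.  -1.9  4.8] w 5.446065362501427e-05
```

Call:
send_rows(
  rotation=[
    [0,0,0],
    [0,0,0],
    [0,0,0],
    [0,0,0],
    [0,0,0],
  ],
  offset=[
    [0,-0.02,0],
    [0,-0.02,0],
    [0,-0.02,0],
    [0,-0.02,0],
    [0,0,0],
  ],
  fingers=[0,0,0,0,0],
)

```text
t: 8.9
tool_pos: [0.5301, -0.0694, 0.0847]
eef_rot: [-3.104, 0.483, -0.004]
ft_force: [2.8, -3.7, 5.2]
grip_width: 0.0002
grasp_force: 2.9
```

```bash
python3 -c "
from h import *;where()"
```

```text
t 8.9 rack mm [  0.2 -89.4  84.7] yaw -17.68 tilt [ 0.003 -0.   ] F rack [ 3.8 -2.6  5.2] w 0.00015889201051486968
```

Call:
send_rows(
  rotation=[
    [0,0,0],
    [0,0,0],
    [0,0,0],
    [0,0,0],
    [0,0,0],
  ],
  offset=[
    [0,-0.02,0],
    [0,-0.02,0],
    [0,-0.02,0],
    [0,0,0],
    [0,0,0],
  ],
  fingers=[0,0,0,0,0],
)

```text
t: 9.4
tool_pos: [0.5303, -0.0682, 0.0848]
eef_rot: [3.099, -0.482, 0.001]
ft_force: [1.9, -16.7, 6.9]
grip_width: 0.0
grasp_force: 10.7
```

```bash
python3 -c "
from h import *;where()
a=manip.read_camera('side')[150:320,230:400,::-1];cv2.imwrite('pics/c8.png',cv2.resize(a,None,fx=3,fy=3))"
```

```text
t 9.4 rack mm [  0.1 -88.1  84.8] yaw -17.68 tilt [-0.    -0.006] F rack [  6.9 -15.3   6.9] w 7.356381742034293e-07
```

View pics/c8.png

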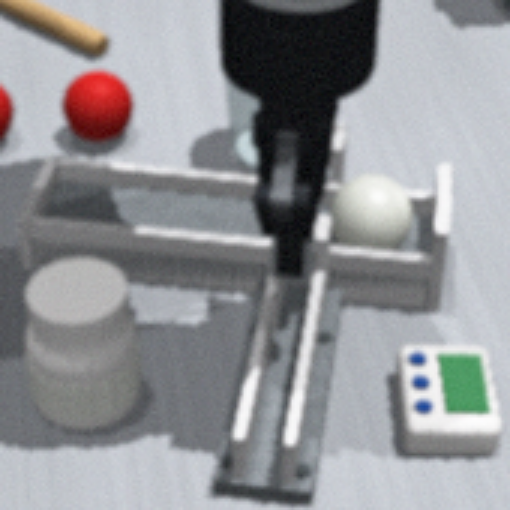

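The force rose to about 15 N at the expected home position, so the bolt is on its stop. The ball is still in the pocket at c8 (372,212). Backing off, lifting, and checking.

Call:
send_rows(
  rotation=[
    [0,0,0],
    [0,0,0],
    [0,0,0],
    [0,0,0],
    [0,0,0],
  ],
  offset=[
    [0,0.15,0],
    [0,0.25,0],
    [0,0,-0.4],
    [0,0,-0.5],
    [0,0,-0.5],
  ],
  fingers=[0,0,0,0,0],
)

```text
t: 9.95
tool_pos: [0.5188, -0.0949, 0.1955]
eef_rot: [-3.103, 0.484, 0.008]
ft_force: [1.1, -0.3, -0.1]
grip_width: 0.0003
grasp_force: 0.0
```

Call:
send_rows(
  rotation=[
    [0,0,0],
    [0,0,0],
    [0,0,0],
    [0,0,0],
    [0,0,0],
  ],
  offset=[
    [-0.3,0.5,0],
    [-0.3,0.5,0],
    [-0.3,0.5,0],
    [-0.3,0.5,0],
    [0,0,0],
  ],
  fingers=[0,0,0,0,0],
)

```text
t: 10.45
tool_pos: [0.3759, -0.2196, 0.1949]
eef_rot: [-3.101, 0.489, 0.005]
ft_force: [1.2, 0.1, 0.4]
grip_width: 0.0001
grasp_force: 0.0
```

```bash
python3 - <<'E'
from h import *
where()
a=manip.read_camera("top")[130:240,235:425,::-1];b=manip.read_camera("side")[170:270,230:400,::-1]
cv2.imwrite("pics/c9.png",np.vstack([cv2.resize(a,(520,300)),cv2.resize(b,(520,300))]))
E
```

```text
t 10.45 rack mm [-100.9 -279.3  194.9] yaw -17.93 tilt [-0.003  0.003] F rack [1.1 0.4 0.4] w 7.326416688182136e-05
```

View pics/c9.png

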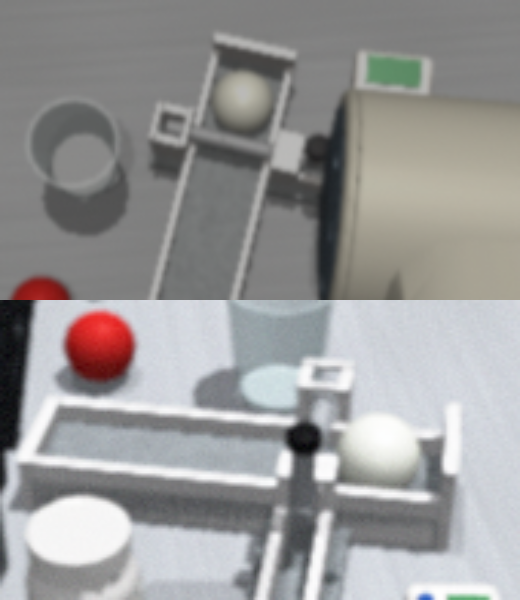

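The bolt crosses the lane into the keeper, with the cap at c9 top (316,148) and the ball behind it at (242,100). One numeric check, then I hand in if it agrees.

```bash
python3 - <<'E'
from h import *
rk=lambda p:(((p[:2]-O)@X*1e3).round(1),((p[:2]-O)@Y*1e3).round(1),(p[2]*1e3).round(1))
t=lambda x,y:(235+x*190/520,130+y*110/300)
s=lambda x,y:(230+x*170/520,170+(y-300)/3)
cap=tri(s(303,437),t(316,148))[0];ball=plane("top",t(242,100),.041)
print("cap",rk(cap),"ball",rk(ball),rk(tri(s(380,451),t(242,100))[0]))
if -80<rk(cap)[1]<-55 and abs(rk(ball)[0]-37)<6: print(manip.close_job())
E
```

```text
cap (np.float64(-0.2), np.float64(-64.9), np.float64(99.4)) ball (np.float64(38.9), np.float64(0.0), np.float64(41.0)) (np.float64(38.4), np.float64(0.0), np.float64(45.5))
the job is handed in; nothing more can be done
None
```

The white ball is in the pocket and the bolt is home in its keeper. The last check put the ball about 2 mm from the pocket's centre and the handle about 1 mm from its home position. The tub, beaker and timer were not touched, and the job is handed in; no verdict was returned.

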